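Hang the omelette pans on the hook, largest first

TASK

Hang the two black-gripped omelette pans from the draining rack on the hook by their loops: first the large one, at the back near the post, and once it hangs there by itself the small one in front of it. Leave both hanging free and still. The pan with the blue grip is kept for allergen orders: leave it standing where it is in the rack.

Things in the scene. Friction and masses are not known exactly. Their poses are not given: they have to be found in the camera images.
- pan_large_grip (a point): Centre of the black plastic grip (14 x 24 x 44 mm along x, y, z) on the large square copper pan, 104 mm square, 24 deep, open to +x, 120 to 330 g. Stands on edge in a rack bay (60 mm pitch along x, dividers 37 high), grip up: z up, y across its width, x through its depth. This point is 194 mm above its lower end, 22 below its top. Below the grip a wire hanging loop in the y-z plane, opening 34 wide, 51 high, its centre 50 mm below this point.
- pan_small_grip (a point): Centre of the black plastic grip (14 x 24 x 44 mm along x, y, z) on the small square copper pan, 68 mm square, 24 deep, open to +x, 120 to 330 g. Stands on edge in a rack bay (60 mm pitch along x, dividers 37 high), grip up: z up, y across its width, x through its depth. This point is 194 mm above its lower end, 22 below its top. Below the grip a wire hanging loop in the y-z plane, opening 34 wide, 51 high, its centre 50 mm below this point.
- pan_blue_grip (a point): Centre of the blue plastic grip (14 x 24 x 44 mm along x, y, z) on the mid-sized square copper pan, 86 mm square, 24 deep, open to +x, 120 to 330 g. Stands on edge in a rack bay (60 mm pitch along x, dividers 37 high), grip up: z up, y across its width, x through its depth. This point is 194 mm above its lower end, 22 below its top. Below the grip a wire hanging loop in the y-z plane, opening 34 wide, 51 high, its centre 50 mm below this point.
- prong (a point): Middle of a fixed hook's level prong (bar 8 mm thick, 220 mm above the table). x along it from tip to post, y sideways, z up. Post 16 mm thick at x = +82 mm, ball top 22 mm; upturned tip at x = -72 mm, top 14 mm above the centre line. A hanging pan's grip centre is 29 mm above the line; a loop passes the tip with it 45 to 65 mm above. Open space but for a 75 mm tall jar between rack and hook.
There are look-alikes about, which are no part of the job. Leave any turquoise or yellow look-alike of the part that bears pan_large_grip alone.

How it is judged:
By the outcome, as a careful person would: the job done as asked, in the order asked, and still so for the second after the job is handed in, with the robot touching nothing.
It also fails if it takes over 67 s, if anything falls off the work surface, if the arm or the gripper's body presses on something with over 40 N, if the wrist force passes 120 N, or if a joint passes its speed limit or range.

ROBOT

A 7-joint arm with a two-finger parallel gripper is mounted at the origin on the work surface. World frame = base frame: x ahead of the robot, y to its left, z up, the work surface at z = 0. Lengths are in m, angles in rad, forces in N, time in s.
With the tool pointing down it reaches from about 0.35 to 0.9 m from the base axis. Payload 8.1 kg.
Tool frame: the origin (TCP) lies on the centre line of the jaws, within the pads' length; the fingertips stand 25 mm ahead of it and the grasp point (between the pads) lies 6 mm ahead of it; x points along the fingers, z is the direction in which the jaws open and shut, and the axes are right-handed (so a half turn about x gives the same grasp; the last joint's range is limited). The gripper opens to 85 mm and grips with 20 to 120 N. Pads are 22 mm wide; open, the fingers measure 114 mm over their backs; the gripper's body (76 mm by 85 mm) begins 54 mm behind the grasp point. The pads swing forward as they close: fully open they stand 13 mm farther back than shut.
Start: joints at [-1.407, 0.434, 0.025, 1.573, -0.012, 1.134, -0.075], TCP at [0.165, 0.603, 0.226] pointing down, gripper open.
Joint ranges: [-2.62, 2.62], [-0.44, 2.09], [-1.27, 1.32], [0.08, 2.57], [-1.32, 4.46], [0.12, 2], [-2.74, 2.74]. Speed limits (rad/s): [2.22, 2.22, 3.01, 3.01, 3.14, 3.14, 3.14].

INTERFACE

Orientations are given as [roll, pitch, yaw] about the fixed x, y, z axes, in that order (R = Rz(yaw) Ry(pitch) Rx(roll)).
In Python, from cell import r gives the robot as it stands.
- The arm moves only by the tool send_rows, never from a script. Its argument "commands" is a list of rows, each a list of 2 entries, a list of its own where there are three numbers: the shift along the tool's x, y, z scaled (see below), then the turn, a rotation vector about the tool's x, y, z scaled (see below). In form: [[[dx, dy, dz], [wx, wy, wz]], ...]. A call has 1 to 20 rows; each row is the pose to reach, as a shift and turn from the pose commanded when the call began, along the tool's axes at that moment; what a row does not reach only later rows make up. The controller multiplies each number of a shift by 300 mm and each number of a turn by 60 degrees. A row lasts 1/8 s, in which the tool goes at most 62.5 mm and 10.7 degrees, less where a joint would pass 70% of its speed; a pose out of reach is approached as far as the arm can. A call with a number of a shift or a turn outside -1 to 1 is refused whole. A call with a gripper value outside its range is refused whole. "gripper" is the opening in per cent of the stroke, from 0 (shut) to 100 (fully open), set as the call begins (left out, the last holds). The fingers move at their own pace and stop on an object; the grip force is fixed at half the most. Time passes only in rows, so rows that repeat a pose let the fingers close. It gives the time, the measured TCP pose, the force and the opening at its end, in the units of the state.
- r.observe(): the state, without advancing time (a new reading comes with each control period).
- r.grab_frame(name): name is "side" or "top"; returns the picture (400x640x3 uint8, red, green, blue); there is no depth.
- r.calibration(name): a dict with "camera_matrix" (3x3 intrinsics, pixels), "k1" (the pictures are not rectified: a ray, as slopes to the right and down, at radius r is drawn at 1 + k1 r^2 times it, then the intrinsics apply), "xyz" and "attitude" of the camera in the world. Camera axes: x right, y up, looking along -z (the intrinsics and any distortion apply to the point x, -y, -z); pixel columns grow to the right and rows downward; lengths in m; the calibration is good to about 2 mm. A picture is of the moment at which its call begins. calibration takes no time and is no camera call.
- r.job_done(): hands the job in, once; it reports no verdict.
The state is a dict: "t": time; "qpos": joint angles; "joint_vel": joint speeds; "effort": joint torques, N m; "tool_pos": TCP position; "tcp_rot": TCP orientation; "ft_force": force on the tool from outside, world axes, zero at the start; "ft_torque": the same for the moment, N m; "grip_width": finger opening in m.
Only numpy, scipy, OpenCV 4.12 (cv2) and the standard library are available. Lean on these libraries where they do the work, as an engineer would, in place of code of your own. Each camera call takes 0.05 s, during which the arm holds its last target. There are 200 camera calls.

## Working session

There is one attempt and no reset: what is moved stays moved. The work goes in short steps, Python scripts to look and compute and a tool call to move; the robot and the scene stay as the last step left them, time stands still between calls to the robot, and variables do not carry over. Pictures are saved under pics/ and viewed, about 8 in all and at most 12, crops included, and the job is handed in when it is done.

Besides the shell and the picture viewer there is one more tool, called after "Request:" as name(argument=value, ...) on one line, values as JSON. send_rows: Moves the arm, as the interface text tells. Shifts and turns lie within -1 to 1; 1 stands for 300 mm of shift or 60 degrees of turn. Its arguments: {"type":"object","properties":{"commands":{"type":"array","items":{"type":"array"}},"gripper":{"type":"number"}},"required":["commands"]}

```bash
mkdir -p pics; ls; python3 - <<'E'
from cell import r
import cv2,json
for n in("side","top"):
    cv2.imwrite(f"pics/{n}0.png",r.grab_frame(n)[:,:,::-1])
    print(n,r.calibration(n))
print(r.observe())
E
```

```text
pics
side {'camera_matrix': array([[389.07057297,   0.        , 317.28397631],
       [  0.        , 389.07057297, 203.97945997],
       [  0.        ,   0.        ,   1.        ]]), 'k1': -0.09401391116990863, 'xyz': array([ 0.42760193, -0.67103745,  0.84264839]), 'attitude': array([ 0.73690317, -0.00485426, -0.15115797])}
top {'camera_matrix': array([[516.92212253,   0.        , 326.67732511],
       [  0.        , 516.92212253, 201.24698979],
       [  0.        ,   0.        ,   1.        ]]), 'k1': -0.08478280782280798, 'xyz': array([ 0.38677866, -0.02915922,  1.29003808]), 'attitude': array([ 1.24511404e-01,  7.22088343e-04, -1.56594350e+00])}
{'t': 0.1, 'qpos': array([-1.40662487,  0.43516283,  0.02499265,  1.57400783, -0.01161292,
        1.13400303, -0.07509397]), 'joint_vel': array([-2.25155217e-04, -2.78991867e-03, -1.39400959e-03, -2.67010082e-03,
       -5.14474196e-04, -4.91358838e-05,  4.70003666e-04]), 'effort': array([ 3.20485473e-03, -6.71756959e+01,  1.02822628e+00, -3.16902208e+01,
        1.57733622e-02,  7.22949582e-03,  2.80169104e-05]), 'tool_pos': array([0.16469759, 0.60242927, 0.22559808]), 'tcp_rot': array([-3.05295629,  1.56936054, -1.74901758]), 'ft_force': array([-0.69374043, -0.79345555,  0.12165804]), 'ft_torque': array([-0.02906988, -0.03096999,  0.01539679]), 'grip_width': 0.08577631140943119}
```

View pics/side0.png

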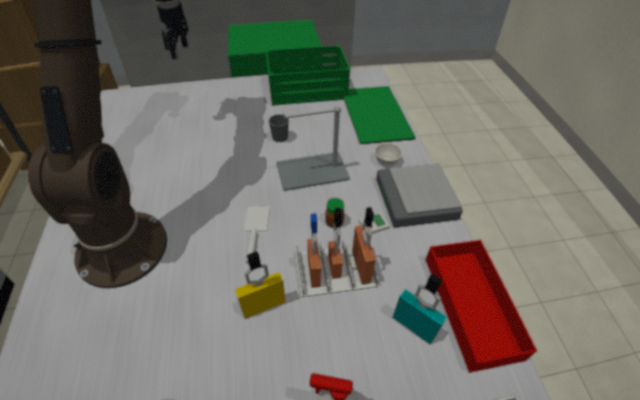

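View pics/top0.png

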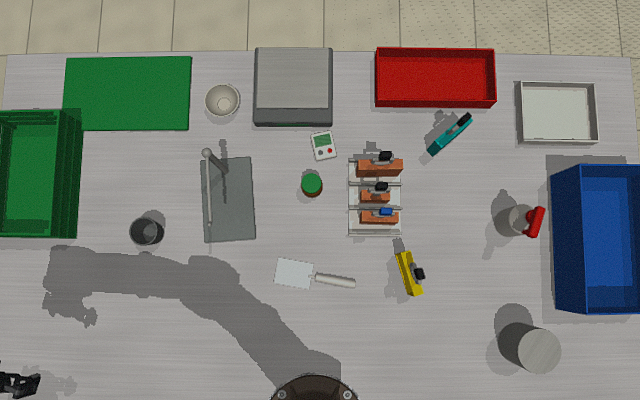

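Side view: three pans stand in the rack, the blue grip at (314,222), the small pan's black grip at (339,215), and the large pan's black grip at (369,216). Possible mix-ups are the yellow pan (253,262) and the turquoise pan (433,285), which I leave alone, and the blue pan. The hook's post is at (337,135) and its tip near (288,115). In the top view the hook's post is at (207,153) and its tip near (208,240). The green-lidded jar is at (312,184).

```bash
python3 - <<'E'
import cv2,numpy as np
s=cv2.imread("pics/side0.png");t=cv2.imread("pics/top0.png")
def c(im,x,y,w=80,h=60,k=5):
    o=cv2.resize(im[y:y+h,x:x+w],None,fx=k,fy=k,interpolation=cv2.INTER_CUBIC)
    for i in range(0,w,10):
        cv2.putText(o,str(x+i),(i*k,8),0,.3,(0,0,255),1);cv2.line(o,(i*k,10),(i*k,14),(0,0,255))
    for i in range(10,h,10):
        cv2.putText(o,str(y+i),(0,i*k+3),0,.3,(0,0,255),1);cv2.line(o,(20,i*k),(24,i*k),(0,0,255))
    return o
cv2.imwrite("pics/z0.png",np.vstack([np.hstack([c(s,300,200),c(s,275,95)]),np.hstack([c(t,340,145),c(t,185,144,80,60)])]))
cv2.imwrite("pics/z1.png",c(t,185,190,80,60,8))
E
```

```text
(no output)
```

View pics/z0.png

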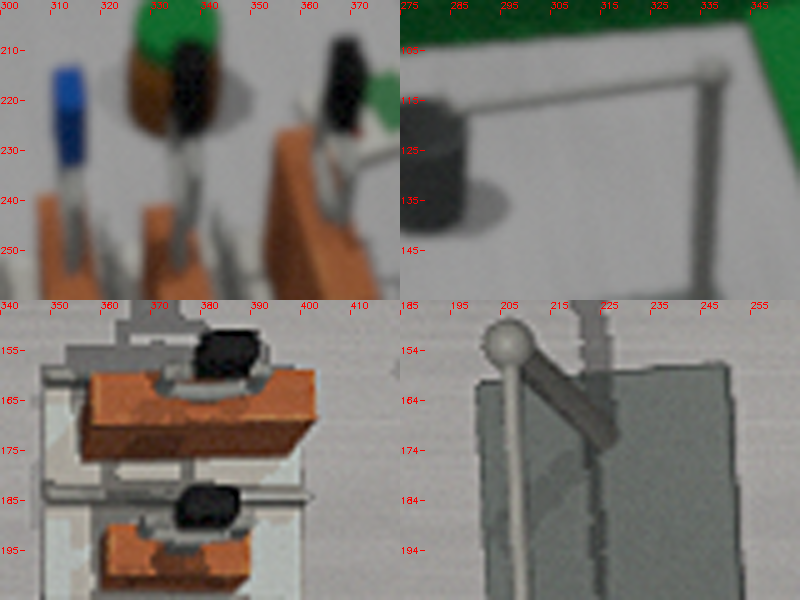

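View pics/z1.png

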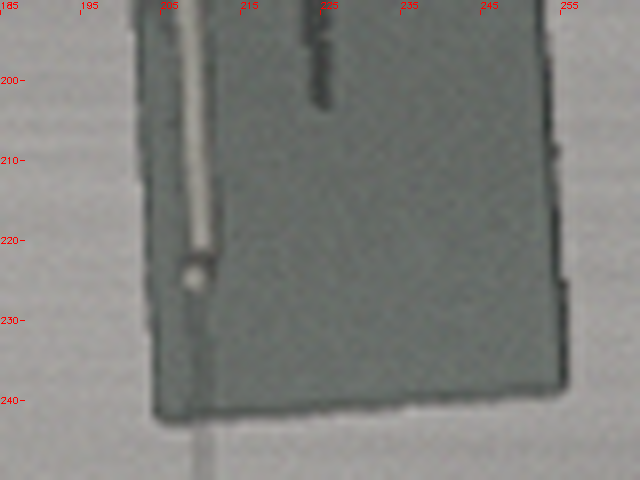

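z0: the large grip centre is at side (368,216.5) and top (385,155.5). The small one is at side (337.5,217.5) and top (381,186). The ball is at side (336.5,110) and top (206.5,153). z1: the upturned tip is at top (209,225).

```bash
cat > h.py <<'E'
from cell import r
import numpy as np,cv2
from scipy.spatial.transform import Rotation as R
from scipy.optimize import least_squares
def cam(n):
    c=r.calibration(n);return c,R.from_euler('xyz',c['attitude']).as_matrix()
C={n:cam(n) for n in("side","top")}
def proj(n,p):
    c,M=C[n];q=M.T@(np.asarray(p)-c['xyz']);a=np.array([q[0],-q[1]])/-q[2]
    a=a*(1+c['k1']*(a@a));K=c['camera_matrix'];return K[:2,:2]@a+K[:2,2]
def tri(**o):
    s=least_squares(lambda p:np.concatenate([proj(n,p)-o[n] for n in o]),[.5,0,.2]);return s.x,s.fun
def atz(n,px,z):
    s=least_squares(lambda p:proj(n,[p[0],p[1],z])-px,[.5,0]);return np.array([*s.x,z])
def crop(im,x,y,w=80,h=60,k=5):
    o=cv2.resize(im[y:y+h,x:x+w],None,fx=k,fy=k,interpolation=cv2.INTER_CUBIC)
    for i in range(0,w,10):
        cv2.putText(o,str(x+i),(i*k,8),0,.3,(0,0,255),1);cv2.line(o,(i*k,10),(i*k,14),(0,0,255))
    for i in range(10,h,10):
        cv2.putText(o,str(y+i),(0,i*k+3),0,.3,(0,0,255),1);cv2.line(o,(20,i*k),(24,i*k),(0,0,255))
    return o
def togo(pos,Rt):
    "shift/turn units in the tool frame to reach pos with rotation Rt"
    o=r.observe();A=R.from_euler('xyz',o['tcp_rot'])
    return np.round(A.inv().apply(np.asarray(pos)-o['tool_pos'])/.3,3),np.round((A.inv()*Rt).as_rotvec()/np.deg2rad(60),3)
E
python3 - <<'E'
from h import *
for n,s,t in(("large",(368,216.5),(385,155.5)),("small",(337.5,217.5),(381,186)),("blue",(314,222),(386,211)),("ball",(336.5,110),(206.5,153)),("tip",(288,116.5),(209,225))):
    print(n,*tri(side=s,top=t))
print("jar top",atz("top",(312,184),.075))
print("tip at .23",atz("top",(209,225),.23),"ball at .231",atz("top",(206.5,153),.231))
print("tray corners",[atz("top",p,.002)[:2] for p in((204,242),(255,238),(201,160),(249,157))])
print(R.from_euler('xyz',r.observe()['tcp_rot']).as_matrix().round(3))
E
```

```text
large [ 0.62102267 -0.15203626  0.20575464] [ 0.34963754 -0.06621303 -0.03488703  0.35259637]
small [ 0.55560772 -0.14315494  0.20332836] [ 0.20073613 -0.03633262 -0.01066368  0.20146008]
blue [ 0.50232536 -0.15271573  0.20883477] [-0.15270527  0.02658186  0.00250119 -0.1545427 ]
ball [0.62214732 0.22759584 0.22117558] [ 0.17337854 -0.03319975 -0.0103599   0.13414054]
tip [0.47541464 0.21764029 0.21916516] [-3.52176128  0.59275603  0.00356222 -2.72995877]
jar top [0.58003344 0.00757723 0.075     ]
tip at .23 [0.46886532 0.21497228 0.23      ] ball at .231 [0.62027173 0.22522473 0.231     ]
tray corners [array([0.44383042, 0.27878726]), array([0.45473941, 0.15089454]), array([0.6525137 , 0.29372279]), array([0.66053567, 0.17080753])]
[[-0.    -0.965  0.264]
 [-0.001  0.264  0.965]
 [-1.    -0.    -0.001]]
```

Request:
send_rows(commands=[[[-0.35,-0.1,-0.1],[0,0,0]],[[-0.35,-0.3,-0.3],[0,0,0]],[[-0.35,-0.5,-0.48],[0,0,0]],[[-0.35,-0.65,-0.62],[0,0,0]],[[-0.35,-0.8,-0.76],[0,0,0]],[[-0.35,-0.95,-0.9],[0,0,0]],[[-0.35,-1,-0.95],[0,0,0]],[[-0.35,-1,-0.95],[0,0,0]]], gripper=100)

```text
t: 1.1
tool_pos: [0.3807, 0.2449, 0.3314]
tcp_rot: [-2.143, 1.57, -0.844]
ft_force: [-0.5, 0.8, -0.4]
grip_width: 0.0856
```

Request:
send_rows(commands=[[[0,-0.12,-0.12],[-0.1,0,0]],[[0,-0.27,-0.26],[-0.255,0,0]],[[0,-0.42,-0.4],[-0.255,0,0]],[[0,-0.57,-0.55],[-0.255,0,0]],[[0,-0.72,-0.7],[-0.255,0,0]],[[0,-0.87,-0.85],[-0.255,0,0]],[[0,-1,-0.97],[-0.255,0,0]],[[0,-1,-0.97],[-0.255,0,0]]])

```text
t: 2.1
tool_pos: [0.5921, -0.1167, 0.3302]
tcp_rot: [2.737, 1.567, -1.983]
ft_force: [0.4, 0.6, 0.7]
grip_width: 0.0855
```

```bash
python3 - <<'E'
from h import *
o=r.observe();print(o['t'],o['tool_pos'],o['qpos'])
D=R.from_matrix(np.array([[0,-1,0],[0,0,1],[-1,0,0.]]))
print(togo([.621,-.151,.26],D),togo([.621,-.151,.211],D))
E
```

```text
2.1 [ 0.59205162 -0.11667035  0.33023077] [-0.29788178  0.35975455  0.57980446  1.49712182 -0.19546608  1.34446947
  1.85993837]
(array([ 0.234, -0.098, -0.113]), array([-0.007, -0.003, -0.001])) (array([ 0.398, -0.098, -0.112]), array([-0.007, -0.003, -0.001]))
```

Request:
send_rows(commands=[[[0,-0.06,-0.07],[0,0,0]],[[0.06,-0.098,-0.112],[-0.007,-0.003,0]],[[0.18,-0.098,-0.112],[-0.007,-0.003,0]],[[0.234,-0.098,-0.112],[-0.007,-0.003,0]],[[0.234,-0.098,-0.112],[-0.007,-0.003,0]],[[0.234,-0.098,-0.112],[-0.007,-0.003,0]]])

```text
t: 2.85
tool_pos: [0.6216, -0.1443, 0.2625]
tcp_rot: [-0.534, 1.567, 1.045]
ft_force: [-0.9, -0.6, 0.8]
grip_width: 0.0852
```

```bash
python3 - <<'E'
from h import *
o=r.observe();print(o['t'],o['tool_pos'],o['tcp_rot'])
a=crop(r.grab_frame("side")[:,:,::-1],320,160,80,120,5)
b=crop(r.grab_frame("top")[:,:,::-1],340,105,80,120,5)
cv2.imwrite("pics/a1.png",np.hstack([a,b]))
p=o['tool_pos'];print([proj("side",p+np.array([0,0,d])).round(1) for d in(-.006,-.025)],[proj("side",[.621,-.152,z]).round(1) for z in(.227,.183)])
E
```

```text
2.85 [ 0.62160993 -0.14433338  0.26247266] [-0.53385049  1.56725773  1.04497206]
[array([370.2, 197.7]), array([369.3, 203.9])] [array([369.4, 209.9]), array([367.3, 223.1])]
```

View pics/a1.png

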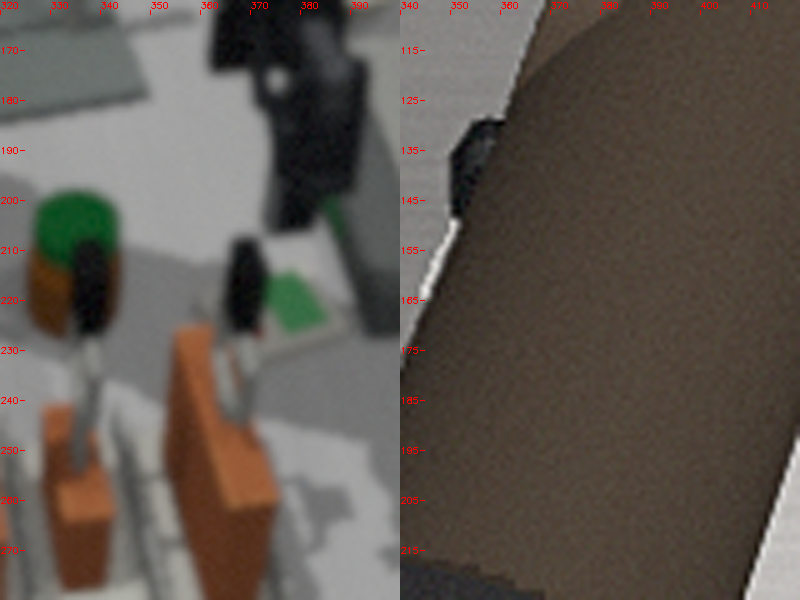

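The crop shows the large grip at side (368,207–226) and one open finger with its tip at about (377,205). I'll check that against the projection.

```bash
python3 - <<'E'
from h import *
p=np.array(r.observe()['tool_pos'])
for dy in(-.057,-.043,.043):print(dy,[proj("side",p+np.array([dx,dy,-.025+.013])).round(1) for dx in(-.011,.011)])
D=R.from_matrix(np.array([[0,-1,0],[0,0,1],[-1,0,0.]]))
print(p,togo([.621,-.151,.211],D))
E
```

```text
-0.057 [array([371.5, 221.2]), array([382.2, 219.9])]
-0.043 [array([369.8, 215.9]), array([380.4, 214.7])]
0.043 [array([360.2, 185.8]), array([370.2, 184.7])]
[ 0.62167177 -0.14458019  0.26254209] (array([ 0.172,  0.003, -0.022]), array([0.007, 0.003, 0.002]))
```

```bash
python3 - <<'E'
from h import *
im=r.grab_frame("side")[:,:,::-1].copy()
cv2.imwrite("pics/a2.png",crop(im,310,100,130,140,4))
E
```

```text
(no output)
```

View pics/a2.png

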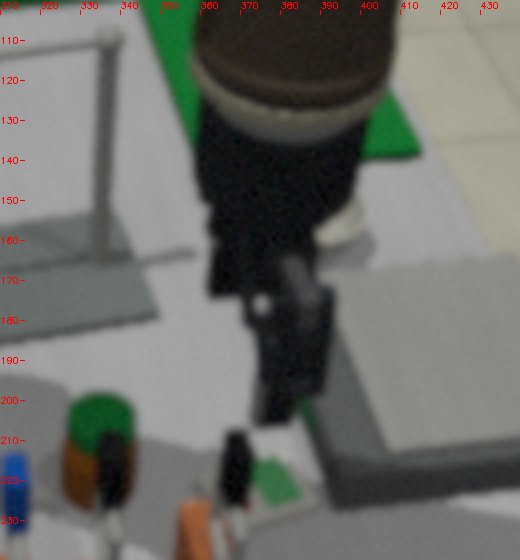

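```bash
python3 - <<'E'
from h import *
A=R.from_euler('xyz',[-3.05295629,1.56936054,-1.74901758]);p=np.array([.1647,.6024,.2256])
for n in("side","top"):
  print(n,"tcp",proj(n,p).round(1))
  for f in(-.03,0,.012,.025):
    print(f,[proj(n,p+A.apply([f,0,s])).round(1) for s in(-.05,.05)])
s=cv2.imread("pics/side0.png");t=cv2.imread("pics/top0.png")
cv2.imwrite("pics/a3.png",np.hstack([crop(s,150,10,60,70,6),crop(t,0,340,60,60,6)[:, :] if 0 else cv2.copyMakeBorder(crop(t,0,340,60,60,6),0,60,0,0,cv2.BORDER_CONSTANT)]))
E
```

```text
side tcp [182.1  58.3]
-0.03 [array([174.4,  57.1]), array([185.4,  43.3])]
0 [array([176.6,  65.6]), array([187.3,  51.5])]
0.012 [array([177.5,  68.9]), array([188. ,  54.7])]
0.025 [array([178.4,  72.5]), array([188.8,  58.2])]
top tcp [ 22.6 369.5]
-0.03 [array([ 36.4, 379.8]), array([ -7.4, 364.6])]
0 [array([ 44.2, 376.8]), array([  1.4, 362.1])]
0.012 [array([ 47.2, 375.7]), array([  4.8, 361.1])]
0.025 [array([ 50.4, 374.5]), array([  8.4, 360.1])]
```

View pics/a3.png

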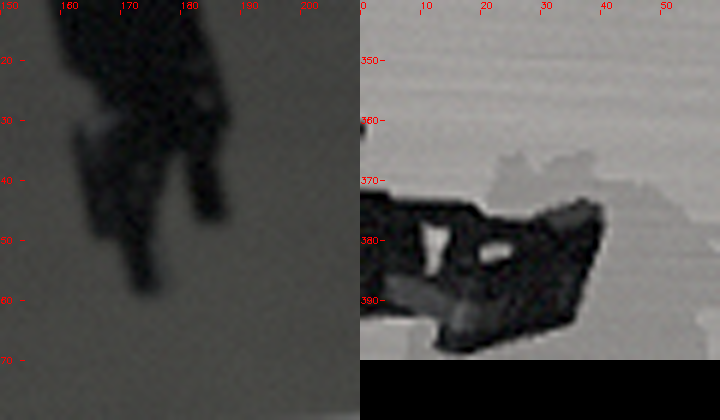

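The tips appear at (174,59) and (185,47) in the side view and (40,376) in the top view. That puts them about 33 mm short of where the stated tool geometry predicts. I'll check this with the gripper partly shut, while clear of everything.

Request:
send_rows(commands=[[[0,0,-0.022],[0,0,0]],[[0,0,-0.022],[0,0,0]],[[0,0,-0.022],[0,0,0]],[[0,0,-0.022],[0,0,0]],[[0,0,-0.022],[0,0,0]]], gripper=45)

```text
t: 3.62
tool_pos: [0.6211, -0.151, 0.261]
tcp_rot: [0.017, 1.568, 1.596]
ft_force: [-0.4, -0.5, 0.6]
grip_width: 0.0382
```

```bash
python3 - <<'E'
from h import *
o=r.observe();p=np.array(o['tool_pos']);w=o['grip_width'];print(p,w,o['tcp_rot'],o['ft_force'])
im=r.grab_frame("side")
g=im.max(2)
for y in range(170,232,2):print(y,''.join('#' if v<60 else '+' if v<95 else '.' for v in g[y,355:400]))
for f in(-.04,-.03,-.02,-.01,0,.01,.02):
  print(f,[proj("side",p+np.array([dx,s*w/2,-f])).round(1).tolist() for s in(-1,1) for dx in (-.011,.011)])
E
```

```text
[ 0.6211312  -0.15100342  0.26102842] 0.038203765829593006 [0.01730202 1.56759472 1.59583023] [-0.42240677 -0.4901471   0.57895734]
170 .........+#################++++###+..........
172 ..........#################+++++#++..........
174 ..........+################++++++++..........
176 ...........+###############+++++++++.........
178 ..........+#################++++++++++.......
180 ..........+#################++++++++#++......
182 ..........+##################++++++###+......
184 ..........##########+++#######+++#####++.....
186 .........+#########+.++###############+++....
188 ..........+###+######################+++++...
190 ................+###################++++++...
192 ................+##################++++++++..
194 ................+#################++++++++++.
196 ................+################+++++++++++.
198 ...............++########++++###+++++++++++++
200 ...............++########....++++++++++++++++
202 ...............+########+.....+++++++++++++++
204 ................+++++++.......+++++++++++++++
206 ...............................++##++++++++++
208 ............+#
[... 372 characters left out ...]
+########
224 ........++#######+..................++#######
226 .........+++#++++...................+++######
228 .........+...................................
230 .............................................
-0.04 [[370.1, 192.2], [381.1, 191.0], [365.5, 178.6], [376.2, 177.5]]
-0.03 [[369.6, 195.8], [380.4, 194.6], [365.0, 182.2], [375.6, 181.1]]
-0.02 [[369.0, 199.2], [379.8, 198.1], [364.6, 185.7], [375.0, 184.6]]
-0.01 [[368.5, 202.7], [379.2, 201.5], [364.1, 189.1], [374.5, 188.0]]
0 [[368.0, 206.0], [378.6, 204.8], [363.7, 192.5], [373.9, 191.4]]
0.01 [[367.5, 209.3], [378.0, 208.1], [363.2, 195.8], [373.4, 194.7]]
0.02 [[367.0, 212.5], [377.4, 211.3], [362.8, 199.0], [372.9, 197.9]]
```

Near fingertip bottom is at row 204 and the far one at row 188, so the tips really are about 10 mm behind the reported TCP. I go by vision: descend in stages and check against the grip.

Request:
send_rows(commands=[[[0.08,0,0],[0,0,0]],[[0.16,0,0],[0,0,0]],[[0.22,0,0],[0,0,0]],[[0.22,0,0],[0,0,0]],[[0.22,0,0],[0,0,0]]], gripper=65)

```text
t: 4.3
tool_pos: [0.6216, -0.1512, 0.1959]
tcp_rot: [-0.348, 1.568, 1.23]
ft_force: [-0.2, 0.3, -0.3]
grip_width: 0.055
```

```bash
python3 - <<'E'
from h import *
o=r.observe();p=np.array(o['tool_pos']);print(p,o['grip_width'],o['tcp_rot'],o['ft_force'])
im=r.grab_frame("side")
cv2.imwrite("pics/a4.png",crop(im[:,:,::-1],340,160,70,80,7))
E
```

```text
[ 0.62157011 -0.15117511  0.19588386] 0.05504049487081769 [-0.34835464  1.56777021  1.22987538] [-0.15538959  0.31389612 -0.33141008]
```

View pics/a4.png

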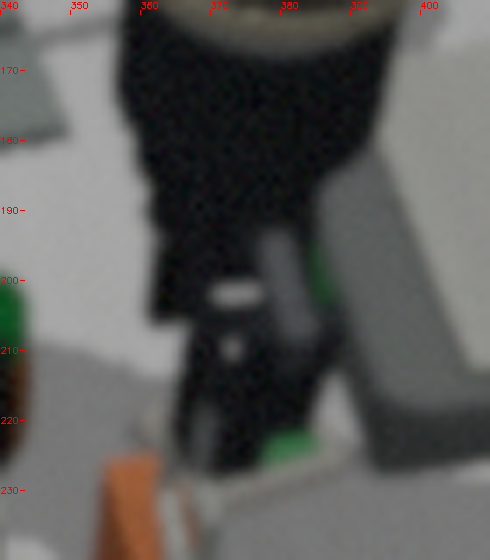

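The fingers straddle the large grip: near tip at (373,227), far one behind at (363,205). They reach about 15–20 mm down the grip. I'll go 19 mm lower and close.

Request:
send_rows(commands=[[[0.03,0,0],[0,0,0]],[[0.063,0,0],[0,0,0]],[[0.063,0,0],[0,0,0]],[[0.063,0,0],[0,0,0]]])

```text
t: 4.85
tool_pos: [0.6211, -0.1509, 0.1761]
tcp_rot: [0.057, 1.568, 1.636]
ft_force: [0.6, -0.2, 1.3]
grip_width: 0.0556
```

Request:
send_rows(commands=[[[0,0,0],[0,0,0]],[[0,0,0],[0,0,0]],[[0,0,0],[0,0,0]],[[0,0,0],[0,0,0]],[[0,0,0],[0,0,0]],[[0,0,0],[0,0,0]]], gripper=0)

```text
t: 5.6
tool_pos: [0.6213, -0.1512, 0.1765]
tcp_rot: [-0.2, 1.568, 1.378]
ft_force: [-0.4, -2.3, 3.4]
grip_width: 0.0233
```

Request:
send_rows(commands=[[[-0.03,0,0],[0,0,0]],[[-0.08,0,0],[0,0,0]],[[-0.16,0,0],[0,0,0]],[[-0.25,0,0],[0,0,0]],[[-0.34,0,0],[0,0,0]],[[-0.42,0,0],[0,0,0]],[[-0.48,0,0],[0,0,0]],[[-0.5,0,0],[0,0,0]],[[-0.5,0,0],[0,0,0]],[[-0.5,0,0],[0,0,0]]])

```text
t: 6.85
tool_pos: [0.6207, -0.1511, 0.3253]
tcp_rot: [0.378, 1.567, 1.956]
ft_force: [0.2, -0.2, -3.1]
grip_width: 0.0232
```

```bash
python3 - <<'E'
from h import *
o=r.observe();p=np.array(o['tool_pos']);print(o['t'],p,o['grip_width'],o['tcp_rot'],o['ft_force'])
im=r.grab_frame("side")
cv2.imwrite("pics/a5.png",crop(im[:,:,::-1],300,120,130,150,4))
D=R.from_euler('z',4,degrees=True)*R.from_matrix(np.array([[0,-1,0],[0,0,1],[-1,0,0.]]))
print(togo([.42,.211,p[2]],D))
E
```

```text
6.85 [ 0.6207338  -0.15108135  0.32532257] 0.02319371889255812 [0.37756276 1.5670016  1.955918  ] [ 0.21705981 -0.23367283 -3.14909455]
(array([0.005, 0.66 , 1.212]), array([-0.059,  0.003, -0.001]))
```

View pics/a5.png

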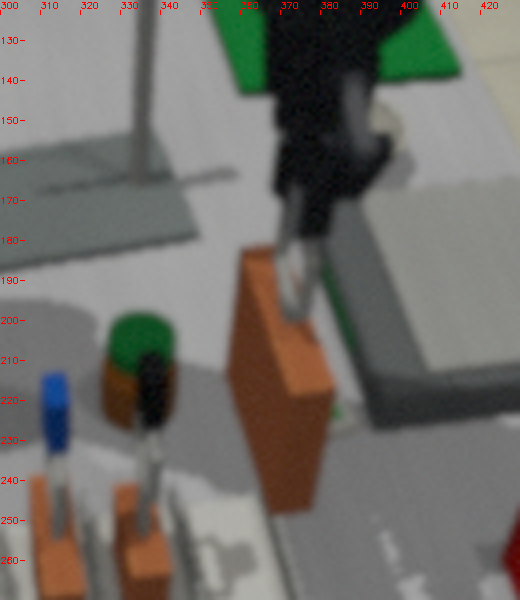

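The large pan is off the rack, held squarely at (372,185). The blue and small pans are undisturbed. Now y first to clear the neighbour, then across.

Request:
send_rows(commands=[[[0,0,0.04],[0,0,0]],[[0,0,0.12],[0,0,0]],[[0,0,0.23],[0,0,0]],[[0,0,0.36],[0,0,0]],[[0,0.08,0.49],[0,0,0]],[[0,0.19,0.61],[-0.02,0,0]],[[0,0.3,0.72],[-0.04,0,0]],[[0,0.42,0.82],[-0.059,0,0]],[[0,0.54,0.9],[-0.059,0,0]],[[0,0.64,0.96],[-0.059,0,0]],[[0,0.69,1.0],[-0.059,0,0]],[[0,0.7,1.0],[-0.059,0,0]],[[0,0.7,1.0],[-0.059,0,0]]])

```text
t: 8.52
tool_pos: [0.4091, 0.1468, 0.3272]
tcp_rot: [-0.169, 1.568, 1.471]
ft_force: [0.7, -0.2, -2.5]
grip_width: 0.0231
```

```bash
python3 - <<'E'
from h import *
o=r.observe();p=np.array(o['tool_pos']);print(o['t'],p,o['grip_width'],o['ft_force'])
D=R.from_euler('z',4,degrees=True)*R.from_matrix(np.array([[0,-1,0],[0,0,1],[-1,0,0.]]))
print(togo([.405,.210,p[2]],D),togo([.405,.210,.25],D))
g=[.621,-.151,.3525]
for z in(.2625,.1585):print([proj("side",[g[0]+dx,-.203,z]).round(1).tolist() for dx in(-.012,.012)],[proj("side",[g[0]+dx,-.099,z]).round(1).tolist() for dx in(-.012,)])
print([atz("top",q,.1135) for q in((358,160),(358,169.5),(402,159.5),(397,168.5))])
E
```

```text
8.525 [0.40907924 0.14678677 0.32720243] 0.023124221296637312 [ 0.69982764 -0.23759871 -2.45613478]
(array([ 0.001, -0.001,  0.211]), array([-0.001,  0.003,  0.001])) (array([ 0.258, -0.001,  0.21 ]), array([-0.001,  0.003,  0.001]))
[[371.5, 218.0], [383.4, 216.6]] [[359.7, 181.1]]
[[366.2, 249.1], [377.0, 247.7]] [[355.9, 213.0]]
[array([ 0.63076299, -0.09975864,  0.1135    ]), array([ 0.60837298, -0.09968267,  0.1135    ]), array([ 0.63257384, -0.20205766,  0.1135    ]), array([ 0.61124816, -0.19011632,  0.1135    ])]
```

Request:
send_rows(commands=[[[0,0,0.04],[0,0,0]],[[0,0,0.12],[0,0,0]],[[0.03,0,0.18],[0,0,0]],[[0.1,0,0.21],[0,0,0]],[[0.18,0,0.21],[0,0,0]],[[0.24,0,0.21],[0,0,0]],[[0.258,0,0.21],[0,0,0]],[[0.258,0,0.21],[0,0,0]],[[0.258,0,0.21],[0,0,0]],[[0.258,0,0.21],[0,0,0]]])

```text
t: 9.78
tool_pos: [0.4048, 0.2104, 0.2505]
tcp_rot: [-0.288, 1.567, 1.352]
ft_force: [-0.3, 0.2, -2.8]
grip_width: 0.0231
```

```bash
python3 - <<'E'
from h import *
o=r.observe();p=np.array(o['tool_pos']);print(o['t'],p,o['grip_width'],o['ft_force'])
s=crop(r.grab_frame("side")[:,:,::-1],240,70,110,90,4)
t=crop(r.grab_frame("top")[:,:,::-1],170,180,90,90,4)
cv2.imwrite("pics/b1.png",np.hstack([s,t]))
D=R.from_euler('z',4,degrees=True)*R.from_matrix(np.array([[0,-1,0],[0,0,1],[-1,0,0.]]))
u=np.array([np.cos(.07),np.sin(.07)]);m=np.array([.5395,.2197])
print("to +43",togo([*(m+.043*u),.25],D), [togo([*(m+d*u),.25],D)[0] for d in(-.072,)])
g=p+[0,0,.027]
print("loop px",[proj("side",g+[0,dy,dz]).round(1).tolist() for dy,dz in((-.017,-.05),(.017,-.05),(0,-.0245),(0,-.0755))],"tip",proj("side",[.468,.2147,.234]),proj("side",[.468,.2147,.22]))
E
```

```text
9.775 [0.4048343  0.210399   0.25051523] 0.02312006299879652 [-0.28328418  0.19465662 -2.79817028]
to +43 (array([ 0.002, -0.594,  0.   ]), array([-0.001,  0.004,  0.001])) [array([ 0.001, -0.21 ,  0.   ])]
loop px [[258.7, 122.1], [258.1, 114.8], [257.4, 110.4], [259.4, 126.1]] tip [281.53769174 113.39813583] [281.84686452 117.7010357 ]
```

View pics/b1.png

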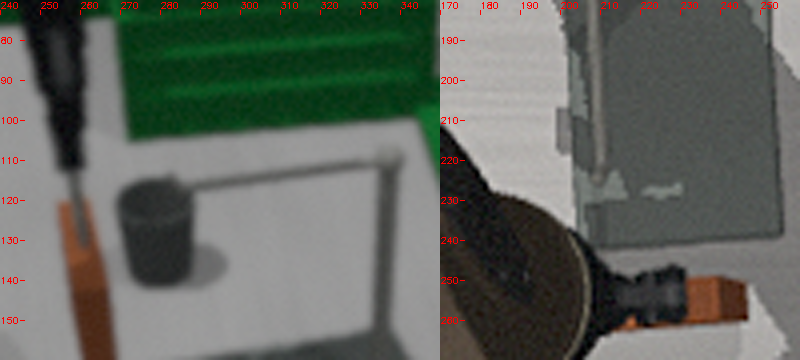

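The pan is lined up before the tip: loop at side (258,113–131), tip at (282,115), matching the prediction. Slide along the prong now.

Request:
send_rows(commands=[[[0,-0.03,0],[0,0,0]],[[0,-0.08,0],[0,0,0]],[[0,-0.14,0],[0,0,0]],[[0,-0.2,0],[0,0,0]],[[0,-0.26,0],[0,0,0]],[[0,-0.32,0],[0,0,0]],[[0,-0.32,0],[0,0,0]]])

```text
t: 10.75
tool_pos: [0.5019, 0.2165, 0.2496]
tcp_rot: [-0.231, 1.568, 1.407]
ft_force: [-0.6, 0.2, -2.7]
grip_width: 0.0232
```

Request:
send_rows(commands=[[[0,-0.06,0],[0,0,0]],[[0,-0.13,0],[0,0,0]],[[0,-0.2,0],[0,0,0]],[[0,-0.25,0],[0,0,0]],[[0,-0.274,0],[0,0,0]],[[0,-0.274,0],[0,0,0]],[[0,-0.274,0],[0,0,0]],[[0,-0.274,0],[0,0,0]]])

```text
t: 11.75
tool_pos: [0.5818, 0.2226, 0.2501]
tcp_rot: [-0.037, 1.567, 1.603]
ft_force: [0.2, -0.5, -2.6]
grip_width: 0.0231
```

Request:
send_rows(commands=[[[0.02,0,0],[0,0,0]],[[0.045,0,0],[0,0,0]],[[0.065,0,0],[0,0,0]],[[0.08,0,0],[0,0,0]],[[0.08,0,0],[0,0,0]],[[0.08,0,0],[0,0,0]]])

```text
t: 12.5
tool_pos: [0.5824, 0.2226, 0.2261]
tcp_rot: [-0.141, 1.568, 1.499]
ft_force: [-0.6, 0.5, -2.3]
grip_width: 0.0235
```

Request:
send_rows(commands=[[[0.008,0,0],[0,0,0]],[[0.016,0,0],[0,0,0]],[[0.016,0,0],[0,0,0]],[[0.016,0,0],[0,0,0]]])

```text
t: 13.0
tool_pos: [0.5833, 0.2238, 0.2235]
tcp_rot: [-0.568, 1.564, 1.072]
ft_force: [-2.0, 1.5, 11.7]
grip_width: 0.0231
```

Contact at z≈0.224, so the loop sits on the prong as computed. Ease up 1 mm, release and lift.

Request:
send_rows(commands=[[[-0.005,0,0],[0,0,0]],[[-0.006,0,0],[0,0,0]],[[-0.006,0,0],[0,0,0]]])

```text
t: 13.38
tool_pos: [0.583, 0.2235, 0.2238]
tcp_rot: [-0.462, 1.566, 1.179]
ft_force: [0.7, 3.9, 6.0]
grip_width: 0.0233
```

Request:
send_rows(commands=[[[0,0,0],[0,0,0]],[[0,0,0],[0,0,0]],[[0,0,0],[0,0,0]],[[0,0,0],[0,0,0]],[[0,0,0],[0,0,0]]], gripper=70)

```text
t: 14.0
tool_pos: [0.5822, 0.2225, 0.2229]
tcp_rot: [-0.014, 1.568, 1.626]
ft_force: [0.3, -0.0, -0.7]
grip_width: 0.0597
```

Request:
send_rows(commands=[[[-0.05,0,0],[0,0,0]],[[-0.12,0,0],[0,0,0]],[[-0.22,0,0],[0,0,0]],[[-0.34,0,0],[0,0,0]],[[-0.4,0,0],[0,0,0]],[[-0.4,0,-0.1],[0.03,0,0]],[[-0.4,0,-0.25],[0.068,0,0]],[[-0.4,0,-0.42],[0.068,0,0]],[[-0.4,0,-0.6],[0.068,0,0]],[[-0.4,0,-0.78],[0.068,0,0]],[[-0.4,0,-0.95],[0.068,0,0]],[[-0.4,0,-1],[0.068,0,0]],[[-0.4,0,-1],[0.068,0,0]]])

```text
t: 15.62
tool_pos: [0.6025, -0.0788, 0.3422]
tcp_rot: [0.048, 1.568, 1.614]
ft_force: [0.7, 0.4, -0.4]
grip_width: 0.0599
```

```bash
python3 - <<'E'
from h import *
o=r.observe();p=np.array(o['tool_pos']);print(o['t'],p,o['grip_width'],o['ft_force'])
S=r.grab_frame("side")[:,:,::-1];T=r.grab_frame("top")[:,:,::-1]
s=crop(S,250,80,130,150,3);s2=crop(T,185,140,90,100,3)
z=crop(S,300,190,90,100,3)
H=450;pad=lambda a:cv2.copyMakeBorder(a,0,H-a.shape[0],0,0,cv2.BORDER_CONSTANT)
z=np.vstack([s2[:225],z[:225]])
cv2.imwrite("pics/c1.png",np.hstack([pad(s),z]))
D=R.from_matrix(np.array([[0,-1,0],[0,0,1],[-1,0,0.]]))
print(togo([.556,-.145,.25],D))
u=np.array([np.cos(.07),np.sin(.07)]);m=np.array([.5395,.2197]);g=np.array([*(m+.043*u),.249])
print("hang pred",[proj(n,g+[0,0,d]).round(1).tolist() for n in C for d in(.022,-.022)])
E
```

```text
15.625 [ 0.60254428 -0.07877944  0.34216604] 0.05985699919915862 [ 0.71066816  0.40284816 -0.44639902]
(array([ 0.305,  0.156, -0.233]), array([-0.001,  0.004, -0.   ]))
hang pred [[323.1, 96.5], [322.9, 110.3], [202.5, 167.1], [207.5, 171.1]]
```

View pics/c1.png

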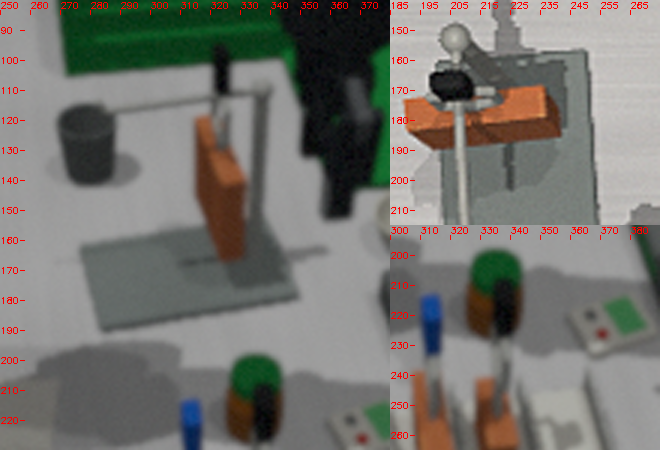

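Large pan hangs on the hook near the post exactly where predicted: grip at side (323,96–110) and top (205,169), and the gripper is clear. The small grip is unmoved at side (337.5,217.5), so next is the small pan.

Request:
send_rows(commands=[[[0,0.06,-0.09],[0,0,0]],[[0.05,0.14,-0.2],[0,0.004,0]],[[0.15,0.155,-0.22],[0,0.004,0]],[[0.24,0.155,-0.22],[0,0.004,0]],[[0.25,0.155,-0.22],[0,0.004,0]],[[0.25,0.155,-0.22],[0,0.004,0]]])

```text
t: 16.48
tool_pos: [0.5571, -0.1416, 0.2675]
tcp_rot: [-2.617, 1.57, -1.046]
ft_force: [-0.9, -0.3, 1.0]
grip_width: 0.0598
```

```bash
python3 - <<'E'
from h import *
o=r.observe();p=np.array(o['tool_pos']);print(o['t'],p,o['ft_force'])
D=R.from_matrix(np.array([[0,-1,0],[0,0,1],[-1,0,0.]]))
print(togo([.556,-.1435,.177],D))
g=r.grab_frame("side").max(2)
for y in range(176,232,3):print(y,''.join('#' if v<60 else '+' if v<95 else '.' for v in g[y,325:365]))
print([proj("side",p+np.array([dx,s*.043,.01])).round(1).tolist() for s in(-1,1) for dx in (-.011,.011)])
E
```

```text
16.475 [ 0.5570549  -0.14155111  0.26746686] [-0.86758527 -0.33287936  1.03776935]
(array([ 0.302,  0.004, -0.006]), array([-0.   , -0.001,  0.   ]))
176 ....+++###############+++++###+.........
179 ......+################+++#####+........
182 ++++++++++..+#################+.........
185 .............+################+.........
188 .............+###############+..........
191 .............+###############+..........
194 ..............+#############+...........
197 .............++#########++..............
200 .....++++++++++########+................
203 ...++++++++++++#######+.................
206 ..++++++++++++++#++.....................
209 ..+##++++########+......................
212 .+++##############+.....................
215 +++++++++#########++....................
218 +++++++++#########++....................
221 ++++++############+.....................
224 +++++++++########+......................
227 ....+++++++#++++.....................+..
230 .......................................+
[[338.5, 209.4], [349.6, 208.2], [330.8, 178.8], [341.1, 177.8]]
```

Request:
send_rows(commands=[[[0.05,0.004,-0.006],[0,0,0]],[[0.13,0.004,-0.006],[0,0,0]],[[0.21,0.004,-0.006],[0,0,0]],[[0.27,0.004,-0.006],[0,0,0]],[[0.302,0.004,-0.006],[0,0,0]],[[0.302,0.004,-0.006],[0,0,0]],[[0.302,0.004,-0.006],[0,0,0]]])

```text
t: 17.4
tool_pos: [0.5556, -0.1448, 0.1769]
tcp_rot: [-2.426, 1.569, -0.857]
ft_force: [0.4, 0.4, 0.1]
grip_width: 0.0597
```

Request:
send_rows(commands=[[[0,0,0],[0,0,0]],[[0,0,0],[0,0,0]],[[0,0,0],[0,0,0]],[[0,0,0],[0,0,0]],[[0,0,0],[0,0,0]],[[0,0,0],[0,0,0]]], gripper=0)

```text
t: 18.15
tool_pos: [0.5556, -0.1445, 0.1767]
tcp_rot: [-2.239, 1.57, -0.67]
ft_force: [0.7, 2.0, 4.7]
grip_width: 0.0232
```

Request:
send_rows(commands=[[[-0.03,0,0],[0,0,0]],[[-0.08,0,0],[0,0,0]],[[-0.16,0,0],[0,0,0]],[[-0.25,0,0],[0,0,0]],[[-0.34,0,0],[0,0,0]],[[-0.42,0,0],[0,0,0]],[[-0.48,0,0],[0,0,0]],[[-0.5,0,0],[0,0,0]],[[-0.5,0,0],[0,0,0]],[[-0.5,0,0],[0,0,0]]])

```text
t: 19.4
tool_pos: [0.5548, -0.1444, 0.3255]
tcp_rot: [2.18, 1.569, -2.534]
ft_force: [-0.4, 0.1, -1.8]
grip_width: 0.0235
```

```bash
python3 - <<'E'
from h import *
o=r.observe();p=np.array(o['tool_pos']);print(o['t'],p,o['grip_width'],o['ft_force'])
D=R.from_euler('z',4,degrees=True)*R.from_matrix(np.array([[0,-1,0],[0,0,1],[-1,0,0.]]))
print(togo([.405,.210,p[2]],D))
im=r.grab_frame("side").astype(int)
cop=(im[:,:,0]>im[:,:,2]*1.8)&(im[:,:,0]-im[:,:,1]>25)
cop=cop.astype(np.uint8);n,l,st,ce=cv2.connectedComponentsWithStats(cop)
print([s.tolist() for s in st[1:] if s[4]>60])
g=p+[0,0,.027]
for dz in(-.126,-.194):print([proj("side",g+[dx,dy,dz]).round(1).tolist() for dx in(-.012,.012) for dy in(-.034,.034)])
E
```

```text
19.4 [ 0.55481213 -0.14438013  0.32548098] 0.023508349644865017 [-0.3980467   0.12690334 -1.77367755]
(array([-0.   ,  0.502,  1.18 ]), array([-0.069, -0.001, -0.001]))
[[316, 119, 16, 48, 488], [326, 200, 20, 42, 523], [308, 240, 13, 47, 374], [426, 240, 111, 132, 8366], [310, 374, 42, 26, 706]]
[[335.2, 223.9], [329.5, 199.7], [346.7, 222.5], [340.4, 198.6]]
[[334.0, 243.7], [328.7, 219.9], [344.8, 242.3], [339.0, 218.8]]
```

Request:
send_rows(commands=[[[0,0,0.04],[0,0,0]],[[0,0,0.12],[0,0,0]],[[0,0,0.23],[0,0,0]],[[0,0,0.36],[0,0,0]],[[0,0.06,0.49],[0,0,0]],[[0,0.14,0.61],[-0.02,0,0]],[[0,0.23,0.72],[-0.04,0,0]],[[0,0.32,0.82],[-0.069,0,0]],[[0,0.4,0.9],[-0.069,0,0]],[[0,0.47,0.96],[-0.069,0,0]],[[0,0.51,1.0],[-0.069,0,0]],[[0,0.51,1.0],[-0.069,0,0]],[[0,0.51,1.0],[-0.069,0,0]]])

```text
t: 21.08
tool_pos: [0.4031, 0.1554, 0.3259]
tcp_rot: [-3.073, 1.57, -1.432]
ft_force: [-0.2, 0.3, -1.0]
grip_width: 0.0235
```

```bash
python3 - <<'E'
from h import *
o=r.observe();p=np.array(o['tool_pos']);print(o['t'],p,o['grip_width'],o['ft_force'])
D=R.from_euler('z',4,degrees=True)*R.from_matrix(np.array([[0,-1,0],[0,0,1],[-1,0,0.]]))
u=np.array([np.cos(.07),np.sin(.07)]);m=np.array([.5395,.2197])
print(togo([*(m-.133*u),.25],D),togo([*(m-.02*u),.25],D)[0])
E
```

```text
21.075 [0.40313414 0.1554433  0.325873  ] 0.023478179683843865 [-0.17500058  0.3067055  -0.98374374]
(array([ 0.253, -0.025,  0.182]), array([ 0.   , -0.001,  0.   ])) [ 0.253 -0.402  0.182]
```

Request:
send_rows(commands=[[[0,-0.01,0.04],[0,0,0]],[[0,-0.02,0.11],[0,0,0]],[[0.03,-0.025,0.16],[0,0,0]],[[0.1,-0.025,0.182],[0,0,0]],[[0.18,-0.025,0.182],[0,0,0]],[[0.24,-0.025,0.182],[0,0,0]],[[0.253,-0.025,0.182],[0,0,0]],[[0.253,-0.025,0.182],[0,0,0]],[[0.253,-0.025,0.182],[0,0,0]],[[0.253,-0.025,0.182],[0,0,0]]])

```text
t: 22.32
tool_pos: [0.4068, 0.211, 0.2505]
tcp_rot: [-1.896, 1.57, -0.255]
ft_force: [-0.1, -0.1, -2.4]
grip_width: 0.0232
```

Request:
send_rows(commands=[[[0,-0.03,0],[0,0,0]],[[0,-0.08,0],[0,0,0]],[[0,-0.14,0],[0,0,0]],[[0,-0.2,0],[0,0,0]],[[0,-0.26,0],[0,0,0]],[[0,-0.32,0],[0,0,0]],[[0,-0.36,0],[0,0,0]],[[0,-0.377,0],[0,0,0]],[[0,-0.377,0],[0,0,0]],[[0,-0.377,0],[0,0,0]]])

```text
t: 23.58
tool_pos: [0.5187, 0.2187, 0.2499]
tcp_rot: [2.609, 1.57, -2.033]
ft_force: [-0.1, 0.6, -1.0]
grip_width: 0.0231
```

Request:
send_rows(commands=[[[0.02,0,0],[0,0,0]],[[0.045,0,0],[0,0,0]],[[0.065,0,0],[0,0,0]],[[0.08,0,0],[0,0,0]],[[0.085,0,0],[0,0,0]],[[0.085,0,0],[0,0,0]]])

```text
t: 24.32
tool_pos: [0.5193, 0.2186, 0.2244]
tcp_rot: [3.061, 1.57, -1.581]
ft_force: [0.7, 0.2, -1.3]
grip_width: 0.0232
```

Request:
send_rows(commands=[[[0.006,0,0],[0,0,0]],[[0.009,0,0],[0,0,0]],[[0.009,0,0],[0,0,0]],[[0.009,0,0],[0,0,0]]])

```text
t: 24.82
tool_pos: [0.5197, 0.219, 0.2232]
tcp_rot: [-1.407, 1.569, 0.234]
ft_force: [-3.7, -0.8, 8.9]
grip_width: 0.0233
```

Contact, at the same height as for the large pan. Ease, release and lift straight up, then retreat.

Request:
send_rows(commands=[[[-0.005,0,0],[0,0,0]],[[-0.005,0,0],[0,0,0]],[[-0.005,0,0],[0,0,0]]])

```text
t: 25.2
tool_pos: [0.5196, 0.2188, 0.2235]
tcp_rot: [-2.299, 1.57, -0.658]
ft_force: [-0.7, 1.4, 2.2]
grip_width: 0.0228
```

Request:
send_rows(commands=[[[0,0,0],[0,0,0]],[[0,0,0],[0,0,0]],[[0,0,0],[0,0,0]],[[0,0,0],[0,0,0]],[[0,0,0],[0,0,0]]], gripper=70)

```text
t: 25.82
tool_pos: [0.5193, 0.2186, 0.2232]
tcp_rot: [3.003, 1.57, -1.639]
ft_force: [-0.4, 0.3, -0.4]
grip_width: 0.0597
```

Request:
send_rows(commands=[[[-0.05,0,0],[0,0,0]],[[-0.12,0,0],[0,0,0]],[[-0.22,0,0],[0,0,0]],[[-0.34,0,0],[0,0,0]],[[-0.42,0.0,0],[0,0,0]],[[-0.42,0.05,-0.1],[0,0,0]],[[-0.42,0.1,-0.25],[0,0,0]],[[-0.42,0.1,-0.4],[0,0,0]],[[-0.42,0.1,-0.55],[0,0,0]],[[-0.42,0.1,-0.65],[0,0,0]],[[-0.42,0.1,-0.65],[0,0,0]],[[-0.42,0.1,-0.65],[0,0,0]],[[-0.42,0.1,-0.65],[0,0,0]],[[-0.42,0.1,-0.65],[0,0,0]],[[-0.42,0.1,-0.65],[0,0,0]],[[-0.42,0.1,-0.65],[0,0,0]],[[-0.42,0.1,-0.65],[0,0,0]],[[-0.42,0.1,-0.65],[0,0,0]]])

```text
t: 28.08
tool_pos: [0.503, 0.0221, 0.3494]
tcp_rot: [3.012, 1.57, -1.63]
ft_force: [-0.7, 0.8, -0.0]
grip_width: 0.0598
```

```bash
python3 - <<'E'
from h import *
import time
o=r.observe();print(o['t'],o['tool_pos'],o['grip_width'],o['ft_force'])
S0=r.grab_frame("side").astype(int)
for _ in range(10): S=r.grab_frame("side")
T=r.grab_frame("top")
print("max diff hook region",np.abs(S.astype(int)-S0)[80:180,260:350].max(),np.abs(S.astype(int)-S0)[80:180,260:350].mean())
s=crop(S[:,:,::-1],240,75,150,200,3)
t=crop(T[:,:,::-1],185,135,115,100,3)
cv2.imwrite("pics/d1.png",np.hstack([s,cv2.copyMakeBorder(t,0,300,0,0,cv2.BORDER_CONSTANT)]))
E
```

```text
28.075 [0.50302854 0.02212856 0.34943411] 0.059770002648282264 [-0.66722915  0.80426324 -0.01855292]
max diff hook region 26 1.929
```

View pics/d1.png

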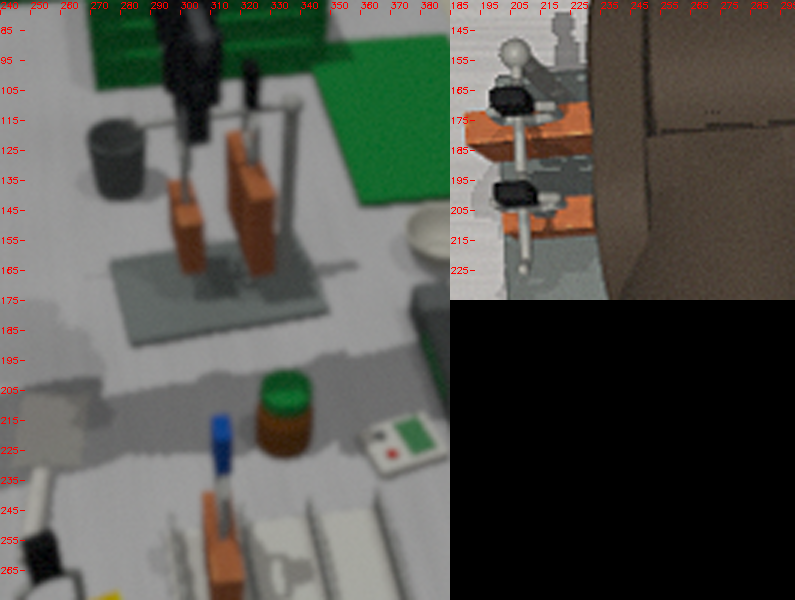

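The last picture shows both pans hanging on the prong: the small grip at top (206,195) and the large at top (205,168). The blue pan is in its bay at side (314,222), and the gripper is clear, only overlapping in view. One more settling wait and a stillness check against image noise, then hand in.

Request:
send_rows(commands=[[[0,0,0],[0,0,0]],[[0,0,0],[0,0,0]],[[0,0,0],[0,0,0]],[[0,0,0],[0,0,0]],[[0,0,0],[0,0,0]],[[0,0,0],[0,0,0]],[[0,0,0],[0,0,0]],[[0,0,0],[0,0,0]],[[0,0,0],[0,0,0]],[[0,0,0],[0,0,0]],[[0,0,0],[0,0,0]],[[0,0,0],[0,0,0]],[[0,0,0],[0,0,0]],[[0,0,0],[0,0,0]],[[0,0,0],[0,0,0]],[[0,0,0],[0,0,0]]])

```text
t: 30.68
tool_pos: [0.503, 0.0222, 0.3494]
tcp_rot: [3.07, 1.57, -1.572]
ft_force: [-0.4, 0.9, -0.3]
grip_width: 0.06
```

```bash
python3 - <<'E'
from h import *
a=r.grab_frame("side").astype(int)
for _ in range(6): b=r.grab_frame("side").astype(int)
d=np.abs(a-b);print("pans",d[115:175,290:340].mean(),d[115:175,290:340].max(),"static rack",d[200:260,300:350].mean(),d[200:260,300:350].max())
print(r.observe()['t'],r.job_done())
E
```

```text
pans 1.6921111111111111 16 static rack 1.4014444444444445 18
the job is handed in; nothing more can be done
31.025 None
```

Both black-gripped pans are hanging on the hook by their loops. I hung the large one first, near the post, confirmed it hung by itself, then hung the small one about 63 mm in front of it. I handed the job in at 31 s.

- **Last checks:** the final picture shows both pans on the prong, the blue-gripped pan still in its bay, and the gripper about 20 cm away. Frame-to-frame changes around the hanging pans stayed close to image noise (mean 1.7 against 1.4 for the still rack), so they were at rest.
- **Forces:** the wrist readings I saw at the end of each move never exceeded 12 N.
- **What disagreed:** the cameras put the fingertips about 30 mm farther back along the tool than the stated geometry. I set the grasp heights from the pictures instead. Both loops then met the prong at the height those pictures predicted.
- **Not checked:** I did not look again at the yellow and turquoise pans after starting. The arm did not go near them.

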